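# Dry-stroke the spot welder, then take the padlock off its isolator

### The job

The bench spot welder is going back into service: while its supply is still locked off, press its hand lever right down to the stop and let it spring fully back up. Then turn the dial of the combination padlock on the isolator housing to its opening notch, the third click clockwise from the index mark, pull the lock by its body so that the staple draws the shackle open, and work the open lock off the staple. Finish holding the lock, shackle still open and dial facing up, at least 10 cm clear above the housing to show that it is off (do not put it down or let go), and leave the other things on the bench where they are.

Things in the scene. Friction and masses are not known exactly. Their poses are not given: they have to be found in the camera images.
- weld_lever (a joint): Hand lever of the spot welder (grey cabinet 260 deep x 190 wide x 205 mm high; two copper electrode arms towards the robot, the upper one carries the lever). 0 = up at rest; grows as the grip is pressed down; 0.32 rad = at its stop, electrode tips together. A spring lifts it: about 2 N at the grip at rest, 8 N at the stop.
- lever_grip (a point): Centre of the lever's round black rubber grip, 110 mm long, 30 mm in diameter, at the lever's end nearest the robot. At rest 272 mm above the bench, tilted 0.15 rad up to its free end; pressed down it swings on an arc of 245 mm about lever_pivot to 194 mm above the bench. At rest x points level from grip to pivot, y along the pivot pin, z up.
- lever_pivot (a point): The lever's level pivot pin, at the front top edge of the welder cabinet. x points from the grip side to the back of the welder, y along the pin, z up.
- staple (a point): Foot of the staple, on the flat top (80 mm above the bench) of the isolator housing, a fixed grey box 260 (x) x 240 (y) x 80 mm centred under it. Staple: arch of 5 mm round steel bar, legs at y = -11.5 and +11.5 mm, opening 18 mm wide, 21 mm high; 26 mm high overall. x = through the arch, away from the robot; the lock lies on the -x side.
- lock_center (a point): Centre of the padlock's body, half-way up: laminated steel, 54 (x) x 50 (y) x 26 mm (z), lying flat on the housing, dial up; lock 0.35 to 0.55 kg in all. x points out of the body to the shackle side, z out of the dial face. The shackle's toe leg passes through the staple's arch, so the staple's +y leg stands between the two shackle legs, about 12 mm from the body's +x face.
- dial (a joint): Angle of the lock's dial on its body. 0 = its white line at the white index mark on the shackle side; grows clockwise seen from above. A notch clicks every 0.524 rad (30 deg; a tick on the body for each), holds to about 0.05 N m and draws the dial in from 0.2 rad either side. Opens only in the notch at 1.571 rad, the third clockwise from the index (line towards the lock's -y).
- dial_grip (a point): Middle of the knurled black dial, on its axis: round, 34 mm in diameter, 15 mm high, standing from 1.5 to 16.5 mm above the lock's body, so its top is 43 mm above the housing.
- dial_mark (a point): Outer end of the white line on the dial's top, 15 mm from the dial's axis.
- shackle (a joint): How far the shackle is drawn out of the body along the lock's x, m: 0 = shut, 0.020 = fully open. With the dial in the opening notch it slides with about 3 N of friction and stays where left; otherwise it is blocked. Pulling the lock away from the staple draws it: 11 mm of slack until the bow meets the staple leg, then 20 mm.
- shackle_bow (a point): Top of the shackle's bow, mid-bar. Shackle: 7.5 mm round bar at half the body's height, long leg at lock y = +11 mm (stays in the body), toe leg at y = -11 mm. The bow's inside is 26 mm out from the body's +x face when shut, 46 mm when open; this point is 3.75 mm farther.
- shackle_toe (a point): End of the toe leg. Fully open it is 14 mm out from the body's +x face. The staple leg leaves through this gap: bring the lock back towards the staple until the body's face is 5 to 9 mm short of the centre of the staple's legs, slide the lock towards its own +y by 30 mm or more, then lift. On the staple the lock can be raised 4 mm off the housing, no more.
- screwdriver: Bystander: black-handled screwdriver 190 mm long, lying on the right-hand edge of the housing.
- tape: Bystander: roll of tape 96 mm across, right of the housing.
- heatsink: Bystander: black finned heat sink 50 x 110 x 50 mm, beyond the housing.
- meter: Bystander: grey multimeter 150 x 78 x 34 mm, in front of the housing.
- spanner: Bystander: steel spanner 160 mm long, beside the welder's lever.
- tray: Bystander: blue tray 150 x 110 x 45 mm of steel brackets, left of the welder's lever.
- tip_pot: Bystander: steel pot 64 mm across, 60 mm high, left of the welder.
Not all that is in view belongs to the job. What is shaped like the part that bears lock_center but brown is not meant.

How it is judged (in metres and radians):
On the way, in this order (a step that is already met when the one before it is completed fails the run):
1. the welder's lever is pressed down to its stop (value of joint weld_lever above 0.3 rad), for 0.1 s.
2. the lever has sprung back up (value of joint weld_lever below 0.03 rad), for 0.1 s.
3. the dial's line is at the third click clockwise from the index mark (y of dial_mark in the frame of lock_center below -0.0146 m), for 0.2 s.
4. the shackle is drawn open (value of joint shackle above 0.015 m), for 0.1 s.
At the end, for the whole second after the job is handed in: the lock is held still in the gripper with its shackle at least 12 mm open and its dial facing up within 23 degrees, its centre at least 183 mm above the bench (its underside 90 mm clear of the housing), touching the housing no more, and the welder's lever is back up (value of joint shackle above 0.012 m and height (world z) of lock_center above 0.183 m and angle between lock_center's own z axis and vertical below 0.4 rad and contact force between the fingers and lock above 1 N and contact force between lock and isobox below 0.1 N and linear speed of lock below 0.05 m/s and value of joint weld_lever below 0.03 rad); the arm keeps its last pose, push and grip.
It fails at once if a thing left lying on the bench is moved by more than 4 cm (distance of any of screwdriver, tape, heatsink, meter, spanner, tray, tip_pot from where it was at the start of the episode above 0.04 m).
It also fails if it takes over 72 s, if anything falls off the work surface, if the arm or the gripper's body presses on something with over 40 N, if the wrist force passes 120 N, or if a joint passes its speed limit or range.

### The arm

A 7-joint arm with a two-finger parallel gripper is mounted at the origin on the work surface. World frame = base frame: x ahead of the robot, y to its left, z up, the work surface at z = 0. Lengths are in m, angles in degrees, forces in N, time in s.
With the tool pointing down it reaches from about 0.4 to 0.9 m from the base axis. Payload 5.6 kg.
Tool frame: the origin (TCP) lies between the finger pads; the fingertips stand 25 mm ahead of it and the grasp point (between the pads) lies 6 mm ahead of it; z points along the fingers, y is the line along which they close (so a half turn about z gives the same grasp; the last joint's range is limited). The gripper opens to 92 mm and grips with 3 to 60 N. Pads are 20 mm wide; open, the fingers measure 128 mm over their backs; the gripper's body (75 mm by 189 mm) begins 69 mm behind the grasp point.
Start: joints at [67.036, 26.786, -0.665, 91.828, 0.344, 61.387, -3.226], TCP at [0.228, -0.609, 0.24] pointing down, gripper open.
Joint ranges: [-144.91, 144.91], [-17.63, 115.5], [-89.93, 88.59], [15.96, 139.68], [-74.01, 254.01], [8.47, 105.57], [-167.45, 167.45]. Speed limits (degrees/s): [147.25, 147.25, 180, 180, 180, 180, 180].

### API

Orientations are given as a 3x3 rotation matrix whose columns are the frame's x, y, z axes.
In Python, from bench import * gives the robot as it stands.
- The arm moves only by the tool jog_arm, never from a script. Its argument "moves" is a list of rows, each an object with "linear": the shift along the tool's x, y, z in cm, a list of three; "rotation": the turn, a rotation vector about the tool's x, y, z in rad, a list of three; "gripper": the finger opening in cm, from 0 to 9.19. In form: [{"linear": [dx, dy, dz], "rotation": [wx, wy, wz], "gripper": gripper}, ...]. A call has 1 to 8 rows; each row is the pose to reach, as a shift and turn from the pose commanded when the call began, along the tool's axes at that moment; what a row does not reach only later rows make up. A row lasts 1/12 s, in which the tool goes at most 41.7 mm and 7.16 degrees, less where a joint would pass 70% of its speed; a pose out of reach is approached as far as the arm can. A call with a gripper value outside its range is refused whole. The fingers move at their own pace and stop on an object; "squeeze" is the grip in N (left out, the last holds). Time passes only in rows, so rows that repeat a pose let the fingers close. It gives the time, the measured TCP pose, the force, the opening and the grip force at its end, in the units of the state.
- sense(): the state, without advancing time (a new reading comes with each control period).
- capture(name): name is "scene" or "side" or "wrist"; returns (picture, depth): 384x512x3 uint8, blue, green, red; 384x512 float32, m along the optical axis (not along the pixel's ray), 0 where there is no reading.
- calibration(name): a dict with "camera_matrix" (3x3 intrinsics, pixels), "extrinsics" (4x4, takes a point from camera to world coordinates); the wrist camera has in their place "mount" (4x4, takes a point from camera to tool coordinates, whose origin is the TCP and whose axes are the flange's). Camera axes: x right, y down, z forward; pixel columns grow to the right and rows downward; lengths in m; the calibration is good to about 2 mm. A picture is of the moment at which its call begins: read the wrist's pose just before it. calibration takes no time and is no camera call.
- hand_in(): hands the job in; it is judged then, once.
The state is a dict: "clock": time; "qpos": joint angles; "qvel": joint speeds; "effort": joint torques, N m; "ee_pos": TCP position; "orientation": TCP orientation; "ft_force": force on the tool from outside, world axes, zero at the start; "moment": the same for the moment, N m; "gripper_width": finger opening in m; "finger_force": force on a finger pad.
Only numpy, scipy, OpenCV 4.12 (cv2) and the standard library are available. Lean on these libraries where they do the work, as an engineer would, in place of code of your own. Each camera call takes 0.05 s, during which the arm holds its last target. There are 200 camera calls.

## Working session

There is one attempt and no reset: what is moved stays moved. The work goes in short steps, Python scripts to look and compute and a tool call to move; the robot and the scene stay as the last step left them, time stands still between calls to the robot, and variables do not carry over. Pictures are saved under pics/ and viewed, at most 12 in all, crops included, and the job is handed in when it is done.

Besides the shell and the picture viewer there is one more tool, called after ">>>" as a command line: name --argument value ..., lists and objects as JSON in quotes. jog_arm: Moves the arm, as the interface text tells. Its arguments: {"type":"object","properties":{"moves":{"type":"array"},"squeeze":{"type":"number"}},"required":["moves"]}

```bash
mkdir -p pics
cat > h.py <<'E'
from bench import *
import numpy as np, cv2
def grab(n):
    s=sense(); im,d=capture(n); c=calibration(n)
    if n=="wrist":
        T=np.eye(4);T[:3,:3]=np.array(s["orientation"]);T[:3,3]=s["ee_pos"];T=T@np.array(c["mount"])
    else: T=np.array(c["extrinsics"])
    return im,d,np.array(c["camera_matrix"]),T
def pt(u,v,d,K,T,z=None):
    r=np.linalg.inv(K)@[u,v,1.]
    if z is None:
        return (T@np.r_[r*d[int(v),int(u)],1])[:3]
    w=T[:3,:3]@r; return T[:3,3]+w*(z-T[2,3])/w[2]
def cloud(d,K,T):
    v,u=np.mgrid[:d.shape[0],:d.shape[1]]
    P=np.stack([u,v,np.ones_like(u)],-1)@np.linalg.inv(K).T*d[...,None]
    return P@T[:3,:3].T+T[:3,3]
E
python3 - <<'E'
from h import *
for n in("scene","side"):
    im,d,K,T=grab(n); np.savez(n,im=im,d=d,K=K,T=T)
    cv2.imwrite(f"pics/{n}.png",cv2.resize(im,(800,600)))
s=sense();print(s["clock"],s["ee_pos"],np.array(s["orientation"]).round(3))
print(T.round(2)); print(np.load("scene.npz")["T"].round(2))
E
```

```text
0.1 [ 0.22738934 -0.60842034  0.23875321] [[ 0.937  0.35  -0.001]
 [ 0.35  -0.937  0.001]
 [-0.    -0.002 -1.   ]]
[[-0.99 -0.09  0.09  0.44]
 [-0.13  0.61 -0.78  0.89]
 [ 0.02 -0.79 -0.62  0.9 ]
 [ 0.    0.    0.    1.  ]]
[[ 0.55  0.61 -0.56  1.31]
 [ 0.83 -0.42  0.36 -0.54]
 [-0.02 -0.67 -0.74  1.19]
 [ 0.    0.    0.    1.  ]]
```

View pics/scene.png

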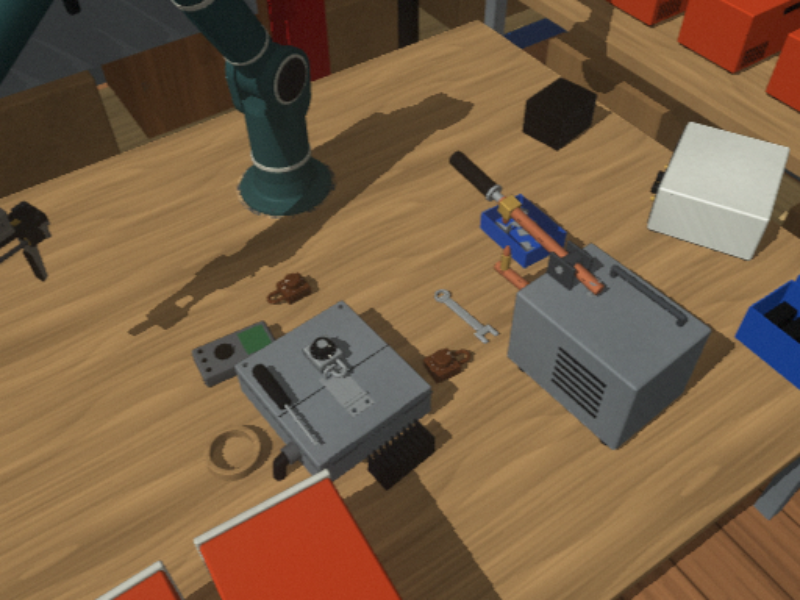

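View pics/side.png

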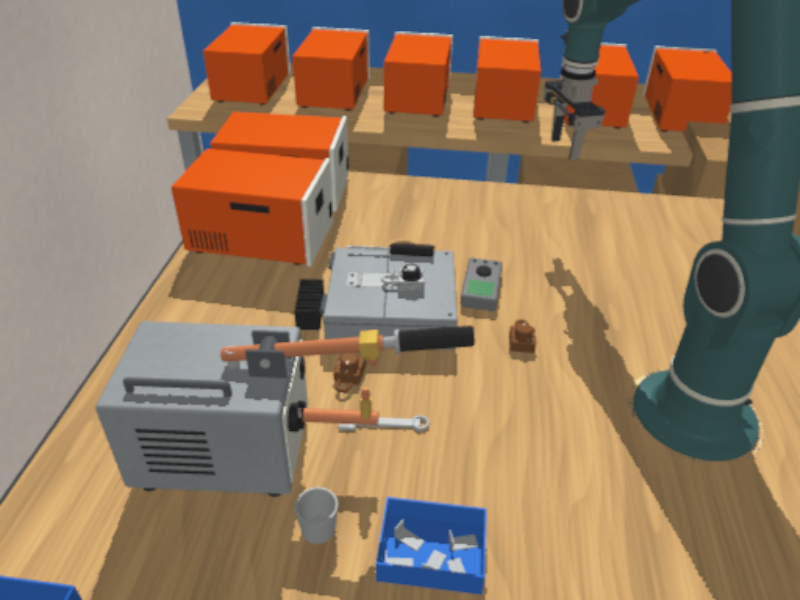

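The scene view shows three padlock shapes: brown ones at (290,290) and (445,362) on the bench, and a steel one at (322,350) on the housing by the staple. The steel one fits the description, and I'll confirm it in a crop. The lever grip runs from (455,158) to (497,190), and in the side view from (400,342) to (473,335).

Run:
```python
from h import *
f=512/800
def L(n):
    z=np.load(n+".npz"); return [z[k] for k in("im","d","K","T")]
im,d,K,T=L("scene")
for nm,u,v in[("gripfree",458,160),("gripmid",476,174),("gripin",494,189),("dial",322,346),("staple",337,368),("tray",520,230),("spanner",465,315),("driver handle",270,382),("shaft",300,425),("tape",232,445),("meter",235,350)]:
    print(nm,pt(u*f,v*f,d,K,T).round(3))
P=cloud(d,K,T)
print("housing corners",[pt(u*f,v*f,d,K,T,.08).round(3) for u,v in[(341,303),(238,372),(430,393),(318,472)]])
cv2.imwrite("pics/s_crop.png",cv2.resize(im[190:310,130:290],(800,600),interpolation=cv2.INTER_CUBIC))
im,d,K,T=L("side")
for nm,u,v in[("gripfree",470,337),("gripmid",436,339),("gripin",403,342),("dial",411,270)]:
    print(nm,pt(u*f,v*f,d,K,T).round(3))
```

```text
gripfree [0.438 0.161 0.289]
gripmid [0.482 0.168 0.283]
gripin [0.53  0.172 0.28 ]
dial [ 0.551 -0.207  0.126]
staple [ 0.585 -0.2    0.096]
tray [0.437 0.345 0.009]
spanner [0.56  0.102 0.008]
driver handle [ 0.553 -0.312  0.107]
shaft [ 0.649 -0.309  0.096]
tape [ 0.56  -0.407  0.   ]
meter [ 0.401 -0.317  0.033]
housing corners [array([ 0.45 , -0.112,  0.08 ]), array([ 0.484, -0.343,  0.08 ]), array([ 0.709, -0.091,  0.08 ]), array([ 0.731, -0.323,  0.08 ])]
gripfree [0.422 0.179 0.287]
gripmid [0.469 0.182 0.28 ]
gripin [0.514 0.186 0.271]
dial [ 0.542 -0.199  0.12 ]
```

View pics/s_crop.png

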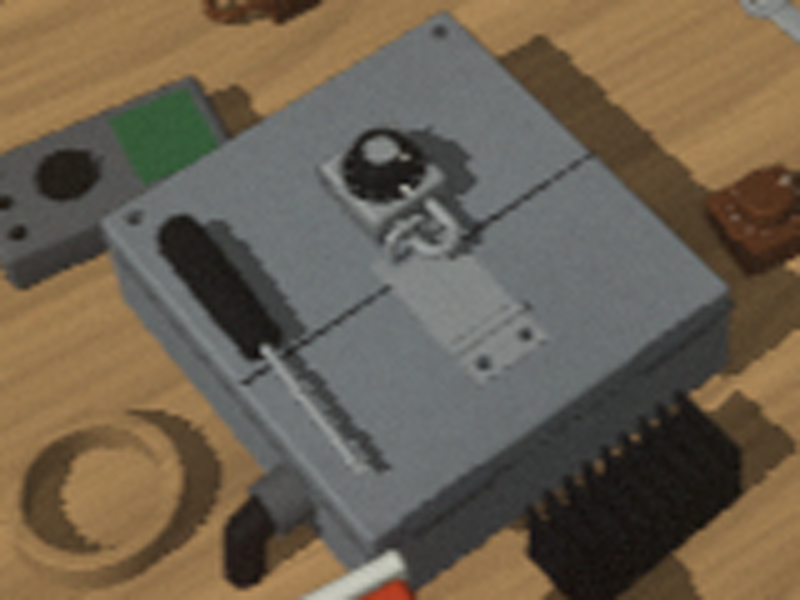

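The crop confirms the steel padlock on the housing, with its dial at (385,165) and its shackle through the staple. I'll pass over it for a closer look on the way to the lever.

```bash
cat >> h.py <<'E'
def goto(p,yaw=None):
    """linear (cm) and rotation for a world target; tool down, tool x at yaw deg"""
    from scipy.spatial.transform import Rotation as R
    s=sense();O=np.array(s["orientation"]);e=np.array(s["ee_pos"])
    print("t",round(s["clock"],2),"at",e.round(4),"F",np.array(s["ft_force"]).round(1),"q7",round(s["qpos"][6],1),"w",s["gripper_width"])
    print("lin",(O.T@(np.array(p)-e)*100).round(2),"yaw",np.degrees(np.arctan2(O[1,0],O[0,0])).round(2))
    if yaw is not None:
        c,q=np.cos(np.radians(yaw)),np.sin(np.radians(yaw))
        G=np.array([[c,q,0],[q,-c,0],[0,0,-1]])
        print("rot",R.from_matrix(O.T@G).as_rotvec().round(4))
E
python3 -c "
from h import *
print(calibration('wrist')['mount'])
goto([.5,-.2,.36],6)"
```

```text
[[-1.65226828e-04 -9.61782315e-01 -2.73815178e-01  7.68832153e-02]
 [ 9.99999905e-01 -4.87377205e-05 -4.32232192e-04  1.62864837e-04]
 [ 4.02368151e-04 -2.73815223e-01  9.61782232e-01 -1.46446207e-01]
 [ 0.00000000e+00  0.00000000e+00  0.00000000e+00  1.00000000e+00]]
t 0.1 at [ 0.2274 -0.6084  0.2388] F [-0.  -0.4 -0.1] q7 -3.2 w 0.09250572754532863
lin [ 39.83 -28.73 -12.09] yaw 20.5
rot [-0.0015  0.0004  0.253 ]
```

>>> jog_arm --moves '[{"linear": [39.9,-28.7,-12],"rotation": [0,0,0.253],"gripper": 9},{"linear": [39.9,-28.7,-12],"rotation": [0,0,0.253],"gripper": 9},{"linear": [39.9,-28.7,-12],"rotation": [0,0,0.253],"gripper": 9},{"linear": [39.9,-28.7,-12],"rotation": [0,0,0.253],"gripper": 9},{"linear": [39.9,-28.7,-12],"rotation": [0,0,0.253],"gripper": 9},{"linear": [39.9,-28.7,-12],"rotation": [0,0,0.253],"gripper": 9},{"linear": [39.9,-28.7,-12],"rotation": [0,0,0.253],"gripper": 9},{"linear": [39.9,-28.7,-12],"rotation": [0,0,0.253],"gripper": 9}]'

```text
clock: 0.77
ee_pos: [0.4081, -0.3377, 0.319]
orientation: [[0.995, 0.104, -0.0], [0.104, -0.995, 0.0], [-0.0, -0.0, -1.0]]
ft_force: [0.3, -0.5, 0.1]
gripper_width: 0.0898
finger_force: 0.0
```

```bash
python3 -c "
from h import *
goto([.48,-.21,.33],6)"
```

```text
t 0.77 at [ 0.4081 -0.3377  0.319 ] F [ 0.3 -0.5  0.1] q7 -49.3 w 0.08979719058206144
lin [  8.48 -11.95  -1.11] yaw 5.99
rot [-0.0001  0.0004 -0.0001]
```

>>> jog_arm --moves '[{"linear": [15,-11.8,0],"rotation": [0,0,0],"gripper": 9},{"linear": [15,-11.8,0],"rotation": [0,0,0],"gripper": 9},{"linear": [15,-11.8,0],"rotation": [0,0,0],"gripper": 9},{"linear": [15,-11.8,0],"rotation": [0,0,0],"gripper": 9},{"linear": [15,-11.8,0],"rotation": [0,0,0],"gripper": 9},{"linear": [15,-11.8,0],"rotation": [0,0,0],"gripper": 9},{"linear": [15,-11.8,0],"rotation": [0,0,0],"gripper": 9}]'

```text
clock: 1.35
ee_pos: [0.545, -0.2051, 0.3179]
orientation: [[0.994, 0.108, -0.001], [0.108, -0.994, 0.001], [-0.001, -0.001, -1.0]]
ft_force: [-0.2, -1.5, -0.4]
gripper_width: 0.0895
finger_force: 0.0
```

Run:
```python
from h import *
im,d,K,T=grab("wrist"); np.savez("w1",im=im,d=d,K=K,T=T)
cv2.imwrite("pics/w1.png",cv2.resize(im,(800,600),interpolation=cv2.INTER_CUBIC))
goto([.475,.172,.34],6)
```

```text
t 1.4 at [ 0.544  -0.2069  0.318 ] F [-0.7 -0.7 -0.2] q7 -69.9 w 0.0900786805923487
lin [ -2.89 -38.4   -2.2 ] yaw 6.02
rot [-0.      0.0016  0.0004]
```

View pics/w1.png

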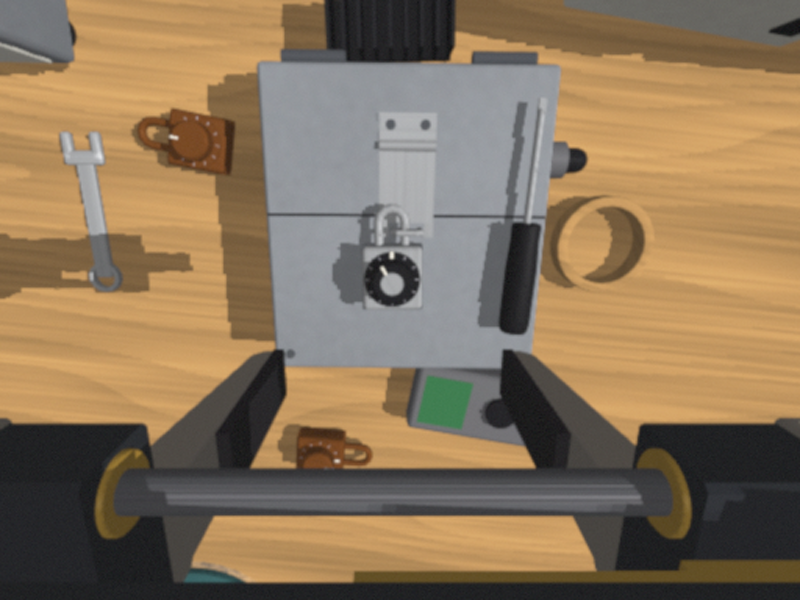

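Run:
```python
import numpy as np,cv2
im=np.load("w1.npz")["im"]
cv2.imwrite("pics/w1c.png",cv2.resize(im[125:203,205:309],(800,600),interpolation=cv2.INTER_CUBIC))
```

```text
(no output)
```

View pics/w1c.png

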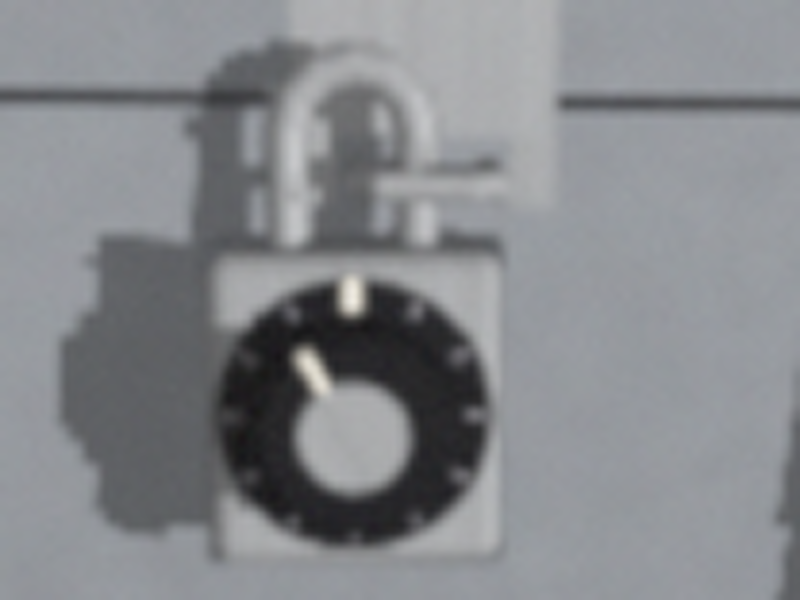

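The dial line sits one notch counter-clockwise of the index (line at crop (313,370), index at (350,295)), so it needs four clicks, 120° clockwise. The lock is aligned with the tool at a yaw of about 6°. Lever first.

>>> jog_arm --moves '[{"linear": [-2.9,-38.4,-2.5],"rotation": [0,0,0],"gripper": 0},{"linear": [-2.9,-38.4,-2.5],"rotation": [0,0,0],"gripper": 0},{"linear": [-2.9,-38.4,-2.5],"rotation": [0,0,0],"gripper": 0},{"linear": [-2.9,-38.4,-2.5],"rotation": [0,0,0],"gripper": 0},{"linear": [-2.9,-38.4,-2.5],"rotation": [0,0,0],"gripper": 0},{"linear": [-2.9,-38.4,-2.5],"rotation": [0,0,0],"gripper": 0},{"linear": [-2.9,-38.4,-2.5],"rotation": [0,0,0],"gripper": 0},{"linear": [-2.9,-38.4,-2.5],"rotation": [0,0,0],"gripper": 0}]'

```text
clock: 2.07
ee_pos: [0.4842, 0.12, 0.3406]
orientation: [[0.995, 0.101, 0.001], [0.101, -0.995, -0.001], [0.001, 0.001, -1.0]]
ft_force: [0.1, 0.9, 0.2]
gripper_width: 0.0387
finger_force: 0.0
```

>>> jog_arm --moves '[{"linear": [-2,-5,0],"rotation": [0,0,0],"gripper": 0},{"linear": [-1.5,-5,0],"rotation": [0,0,0],"gripper": 0},{"linear": [-1.5,-5,0],"rotation": [0,0,0],"gripper": 0},{"linear": [-1.5,-5,0],"rotation": [0,0,0],"gripper": 0},{"linear": [-1.5,-5,0],"rotation": [0,0,0],"gripper": 0}]'

```text
clock: 2.48
ee_pos: [0.4654, 0.1661, 0.34]
orientation: [[0.995, 0.1, -0.0], [0.1, -0.995, -0.001], [-0.0, 0.001, -1.0]]
ft_force: [0.0, -0.6, 0.3]
gripper_width: 0.0053
finger_force: 0.0
```

Run:
```python
from h import *
goto([.475,.175,.32],6)
im,d,K,T=grab("wrist")
P=cloud(d,K,T).reshape(-1,3);b=im.reshape(-1,3).max(1)
m=(d.ravel()>.05)&(P[:,2]>.24)&(P[:,2]<.31)&(b<70)&(abs(P[:,1]-.17)<.06)&(P[:,0]>.40)&(P[:,0]<.6)
for x in np.arange(.4,.6,.015):
    q=P[m&(abs(P[:,0]-x)<.0075)]
    if len(q)>5: print(x.round(3),len(q),np.percentile(q[:,1],[2,98]).round(3),q[:,2].max().round(3), q[q[:,2]>q[:,2].max()-.003,1].mean().round(3))
```

```text
t 2.48 at [0.4654 0.1661 0.34  ] F [ 0.  -0.6  0.3] q7 -111.6 w 0.005292324428258268
lin [ 1.04 -0.79  2.  ] yaw 5.76
rot [ 0.0012  0.0002 -0.0042]
0.415 28 [0.157 0.165] 0.295 0.162
0.43 173 [0.158 0.165] 0.296 0.163
0.445 153 [0.16  0.167] 0.293 0.164
0.46 348 [0.159 0.184] 0.291 0.168
0.475 700 [0.159 0.185] 0.289 0.172
0.49 713 [0.161 0.187] 0.287 0.173
0.505 746 [0.162 0.188] 0.285 0.174
0.52 427 [0.163 0.189] 0.282 0.175
```

>>> jog_arm --moves '[{"linear": [0.7,-0.7,2.5],"rotation": [0,0,0],"gripper": 0},{"linear": [0.7,-0.7,4],"rotation": [0,0,0],"gripper": 0},{"linear": [0.7,-0.7,5.5],"rotation": [0,0,0],"gripper": 0},{"linear": [0.7,-0.7,7],"rotation": [0,0,0],"gripper": 0},{"linear": [0.7,-0.7,8.5],"rotation": [0,0,0],"gripper": 0},{"linear": [0.7,-0.7,9.7],"rotation": [0,0,0],"gripper": 0},{"linear": [0.7,-0.7,10.6],"rotation": [0,0,0],"gripper": 0},{"linear": [0.7,-0.7,10.8],"rotation": [0,0,0],"gripper": 0}]'

```text
clock: 3.2
ee_pos: [0.4721, 0.1751, 0.2339]
orientation: [[0.995, 0.101, 0.001], [0.101, -0.995, -0.001], [0.001, 0.001, -1.0]]
ft_force: [-8.6, -3.0, 27.9]
gripper_width: 0.0001
finger_force: 14.3
```

>>> jog_arm --moves '[{"linear": [0,0,0.3],"rotation": [0,0,0],"gripper": 0},{"linear": [0,0,0.3],"rotation": [0,0,0],"gripper": 0},{"linear": [0,0,0.3],"rotation": [0,0,0],"gripper": 0}]'

```text
clock: 3.45
ee_pos: [0.4722, 0.1751, 0.2336]
orientation: [[0.995, 0.101, 0.002], [0.101, -0.995, -0.001], [0.002, 0.002, -1.0]]
ft_force: [-10.6, -4.3, 32.9]
gripper_width: 0.0003
finger_force: 17.0
```

The force jumped to 33 N at the expected height, so the lever is at its stop. Now I'll let it up.

>>> jog_arm --moves '[{"linear": [0,0,-1.5],"rotation": [0,0,0],"gripper": 0},{"linear": [0,0,-3],"rotation": [0,0,0],"gripper": 0},{"linear": [0,0,-4.5],"rotation": [0,0,0],"gripper": 0},{"linear": [0,0,-6],"rotation": [0,0,0],"gripper": 0},{"linear": [0,0,-7.5],"rotation": [0,0,0],"gripper": 0},{"linear": [0,0,-9],"rotation": [0,0,0],"gripper": 0},{"linear": [0,0,-11],"rotation": [0,0,0],"gripper": 0},{"linear": [0,0,-12.5],"rotation": [0,0,0],"gripper": 0}]'

```text
clock: 4.12
ee_pos: [0.4719, 0.1744, 0.3555]
orientation: [[0.995, 0.101, 0.001], [0.101, -0.995, -0.0], [0.001, 0.0, -1.0]]
ft_force: [0.4, 0.6, -0.1]
gripper_width: 0.0006
finger_force: 0.0
```

Run:
```python
from h import *
im,d,K,T=grab("wrist")
P=cloud(d,K,T).reshape(-1,3);b=im.reshape(-1,3).max(1)
m=(d.ravel()>.05)&(P[:,2]>.18)&(P[:,2]<.31)&(b<70)&(abs(P[:,1]-.17)<.03)
for x in (.475,.49,.505,.52):
    q=P[m&(abs(P[:,0]-x)<.0075)]
    if len(q)>5: print(x,q[:,2].max().round(3))
z=np.load("w1.npz");K,T=z["K"],z["T"]
f=lambda u,v:(u/800*104+205,v/600*78+125)
for n,u,v,h in[("cap",354,437,.123),("plate",354,412,.1075),("body TL",212,252,.106),("TR",502,252,.106),("BR",502,556,.106),("BL",215,558,.106),("index",351,297,.107),("staple L",378,183,.1035),("staple R",503,183,.1035)]:
    print(n,pt(*f(u,v),None,K,T,h).round(4))
goto([.545,-.205,.32],66)
```

```text
0.475 0.289
0.49 0.287
0.505 0.285
0.52 0.282
cap [ 0.5414 -0.2053  0.123 ]
plate [ 0.542  -0.2053  0.1075]
body TL [ 0.566  -0.1791  0.106 ]
TR [ 0.5711 -0.2266  0.106 ]
BR [ 0.5193 -0.2332  0.106 ]
BL [ 0.5136 -0.1843  0.106 ]
index [ 0.5612 -0.2027  0.107 ]
staple L [ 0.5799 -0.2051  0.1035]
staple R [ 0.5821 -0.2256  0.1035]
t 4.17 at [0.4731 0.1751 0.3581] F [-0.1  0.7  2.3] q7 -112.2 w -0.00016458069984361763
lin [ 3.3  38.54  3.81] yaw 5.78
rot [ 0.0024 -0.0052 -1.051 ]
```

The lever is fully back up: its grip-top heights match those before the press. Next, the dial: approach at yaw 66° so there is room for the 120° turn.

>>> jog_arm --moves '[{"linear": [3,38.5,4],"rotation": [0,0,-1.051],"gripper": 6},{"linear": [3,38.5,4],"rotation": [0,0,-1.051],"gripper": 6},{"linear": [3,38.5,4],"rotation": [0,0,-1.051],"gripper": 6},{"linear": [3,38.5,4],"rotation": [0,0,-1.051],"gripper": 6},{"linear": [3,38.5,4],"rotation": [0,0,-1.051],"gripper": 6},{"linear": [3,38.5,7],"rotation": [0,0,-1.051],"gripper": 6},{"linear": [3,38.5,9],"rotation": [0,0,-1.051],"gripper": 6},{"linear": [3,38.5,11],"rotation": [0,0,-1.051],"gripper": 6}]'

```text
clock: 4.83
ee_pos: [0.5248, -0.1159, 0.2928]
orientation: [[0.527, 0.85, 0.002], [0.85, -0.527, -0.001], [-0.0, 0.003, -1.0]]
ft_force: [0.5, 0.5, 0.3]
gripper_width: 0.0515
finger_force: 0.0
```

```bash
python3 -c "
from h import *
goto([.5415,-.2055,.22],66)"
```

```text
t 4.83 at [ 0.5248 -0.1159  0.2928] F [0.5 0.5 0.3] q7 -28.0 w 0.05147781183042663
lin [-6.74  6.12  7.3 ] yaw 58.2
rot [ 0.0025  0.0002 -0.1362]
```

>>> jog_arm --moves '[{"linear": [-6.7,6.1,7.3],"rotation": [0,0,-0.136],"gripper": 6},{"linear": [-6.7,6.1,7.3],"rotation": [0,0,-0.136],"gripper": 6},{"linear": [-6.7,6.1,7.3],"rotation": [0,0,-0.136],"gripper": 6},{"linear": [-6.7,6.1,7.3],"rotation": [0,0,-0.136],"gripper": 6},{"linear": [-6.7,6.1,7.3],"rotation": [0,0,-0.136],"gripper": 6},{"linear": [-6.7,6.1,7.3],"rotation": [0,0,-0.136],"gripper": 6}]'

```text
clock: 5.33
ee_pos: [0.5406, -0.2012, 0.2196]
orientation: [[0.41, 0.912, -0.0], [0.912, -0.41, 0.001], [0.0, -0.001, -1.0]]
ft_force: [0.7, 0.6, 0.2]
gripper_width: 0.0599
finger_force: 0.0
```

Run:
```python
from h import *
im,d,K,T=grab("wrist"); np.savez("w2",im=im,d=d,K=K,T=T)
cv2.imwrite("pics/w2.png",cv2.resize(im,(800,600),interpolation=cv2.INTER_CUBIC))
goto([.5415,-.2055,.134],66)
```

```text
t 5.38 at [ 0.5411 -0.2005  0.2204] F [ 0.2 -0.4  0.3] q7 -14.2 w 0.05979005079676313
lin [-0.45  0.24  8.64] yaw 65.86
rot [ 0.0007 -0.0005 -0.0025]
```

View pics/w2.png

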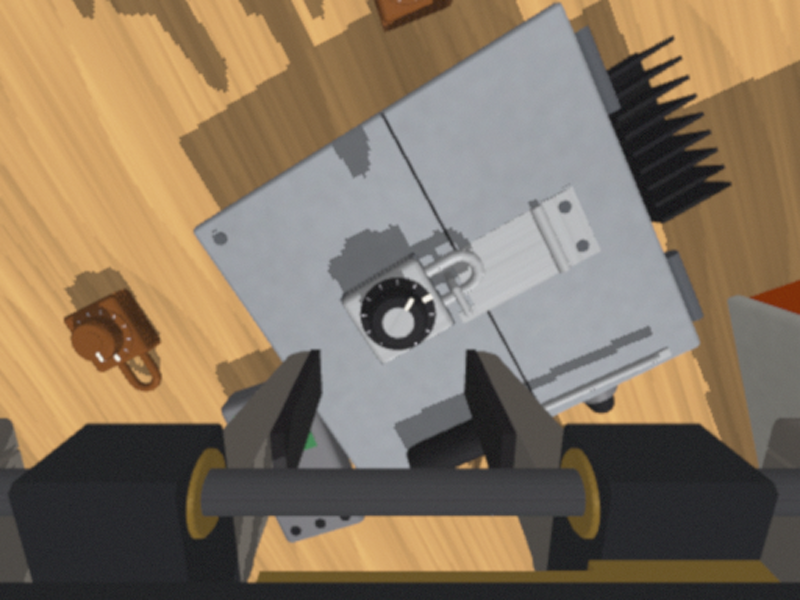

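The dial cap is at (399,323), centred between the fingers, with the index at (427,299).

Run:
```python
from h import *
z=np.load("w2.npz");K,T=z["K"],z["T"]
p=pt(399*.64,323*.64,None,K,T,.123);print(p,pt(398*.64,314*.64,None,K,T,.1075))
goto([p[0],p[1],.134],66)
```

```text
[ 0.54248831 -0.20561738  0.123     ] [ 0.54240226 -0.20483139  0.1075    ]
t 5.38 at [ 0.5411 -0.2005  0.2204] F [ 0.2 -0.4  0.3] q7 -14.2 w 0.05979005079676313
lin [-0.42  0.33  8.64] yaw 65.86
rot [ 0.0007 -0.0005 -0.0025]
```

>>> jog_arm --moves '[{"linear": [-0.4,0.3,3],"rotation": [0,0,0],"gripper": 6},{"linear": [-0.4,0.3,6],"rotation": [0,0,0],"gripper": 6},{"linear": [-0.4,0.3,8],"rotation": [0,0,0],"gripper": 6},{"linear": [-0.4,0.3,8.6],"rotation": [0,0,0],"gripper": 6},{"linear": [-0.4,0.3,8.6],"rotation": [0,0,0],"gripper": 6},{"linear": [-0.4,0.3,8.6],"rotation": [0,0,0],"gripper": 6}]'

```text
clock: 5.88
ee_pos: [0.5431, -0.2054, 0.1353]
orientation: [[0.408, 0.913, 0.002], [0.913, -0.408, -0.001], [0.0, 0.002, -1.0]]
ft_force: [0.8, -0.4, -0.5]
gripper_width: 0.06
finger_force: 0.0
```

>>> jog_arm --moves '[{"linear": [0,0,0],"rotation": [0,0,0],"gripper": 3},{"linear": [0,0,0],"rotation": [0,0,0],"gripper": 3},{"linear": [0,0,0],"rotation": [0,0,0],"gripper": 3},{"linear": [0,0,0],"rotation": [0,0,0],"gripper": 3},{"linear": [0,0,0],"rotation": [0,0,0],"gripper": 3},{"linear": [0,0,0],"rotation": [0,0,0],"gripper": 3}]' --squeeze 20

```text
clock: 6.38
ee_pos: [0.5422, -0.206, 0.1346]
orientation: [[0.41, 0.912, 0.0], [0.912, -0.41, -0.0], [-0.0, 0.001, -1.0]]
ft_force: [-2.1, 0.9, 5.7]
gripper_width: 0.033
finger_force: 20.0
```

>>> jog_arm --moves '[{"linear": [0,0,0],"rotation": [0,0,0.12],"gripper": 3},{"linear": [0,0,0],"rotation": [0,0,0.24],"gripper": 3},{"linear": [0,0,0],"rotation": [0,0,0.36],"gripper": 3},{"linear": [0,0,0],"rotation": [0,0,0.48],"gripper": 3},{"linear": [0,0,0],"rotation": [0,0,0.6],"gripper": 3},{"linear": [0,0,0],"rotation": [0,0,0.72],"gripper": 3},{"linear": [0,0,0],"rotation": [0,0,0.84],"gripper": 3},{"linear": [0,0,0],"rotation": [0,0,0.96],"gripper": 3}]'

```text
clock: 7.05
ee_pos: [0.542, -0.2047, 0.1346]
orientation: [[0.983, 0.183, -0.0], [0.183, -0.983, 0.001], [-0.0, -0.001, -1.0]]
ft_force: [-3.2, 3.0, 7.3]
gripper_width: 0.0332
finger_force: 20.0
```

>>> jog_arm --moves '[{"linear": [0,0,0],"rotation": [0,0,0.12],"gripper": 3},{"linear": [0,0,0],"rotation": [0,0,0.24],"gripper": 3},{"linear": [0,0,0],"rotation": [0,0,0.36],"gripper": 3},{"linear": [0,0,0],"rotation": [0,0,0.48],"gripper": 3},{"linear": [0,0,0],"rotation": [0,0,0.6],"gripper": 3},{"linear": [0,0,0],"rotation": [0,0,0.72],"gripper": 3},{"linear": [0,0,0],"rotation": [0,0,0.84],"gripper": 3},{"linear": [0,0,0],"rotation": [0,0,0.96],"gripper": 3}]'

```text
clock: 7.72
ee_pos: [0.5427, -0.2038, 0.1345]
orientation: [[0.714, -0.7, 0.001], [-0.7, -0.714, 0.002], [-0.001, -0.002, -1.0]]
ft_force: [-1.3, 4.8, 6.3]
gripper_width: 0.0331
finger_force: 20.0
```

>>> jog_arm --moves '[{"linear": [0,0,0],"rotation": [0,0,0.12],"gripper": 3},{"linear": [0,0,0],"rotation": [0,0,0.19],"gripper": 3},{"linear": [0,0,0],"rotation": [0,0,0.19],"gripper": 3},{"linear": [0,0,0],"rotation": [0,0,0.19],"gripper": 3}]'

```text
clock: 8.05
ee_pos: [0.543, -0.2046, 0.1346]
orientation: [[0.573, -0.819, 0.001], [-0.819, -0.573, 0.001], [-0.0, -0.002, -1.0]]
ft_force: [-0.5, 2.5, 5.3]
gripper_width: 0.0332
finger_force: 20.0
```

Run:
```python
from h import *
goto([.5425,-.2055,.22],6); print(sense()["moment"])
im,d,K,T=grab("wrist"); np.savez("w3",im=im,d=d,K=K,T=T)
cv2.imwrite("pics/w3.png",cv2.resize(im,(800,600),interpolation=cv2.INTER_CUBIC))
```

```text
t 8.05 at [ 0.543  -0.2046  0.1346] F [-0.5  2.5  5.3] q7 -120.9 w 0.03319503226155717
lin [ 0.05  0.07 -8.54] yaw -55.01
rot [-1.7000e-03 -8.0000e-04 -1.0648e+00]
[ 0.80511316  0.05208069 -0.0728636 ]
```

View pics/w3.png

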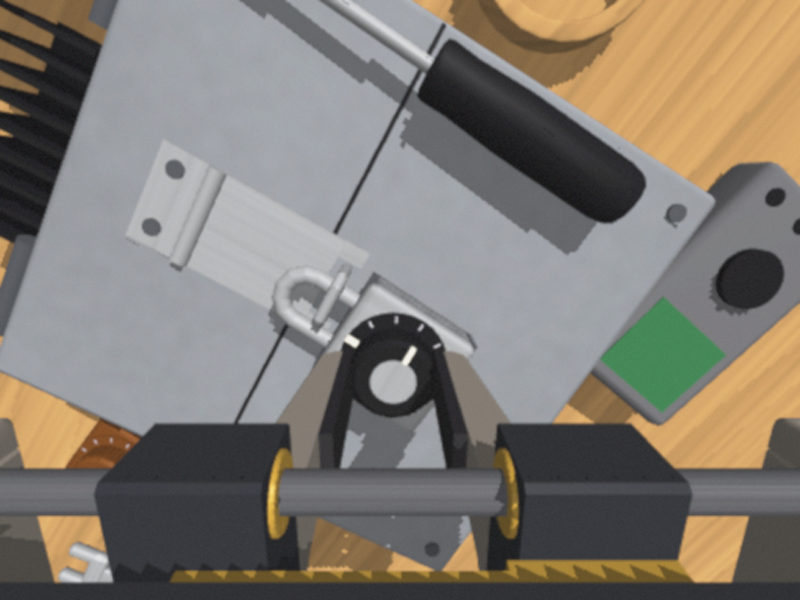

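The dial line now points at the third tick, (420,327), from the index at (350,342). I'll release it, rise to yaw 6° and look again.

>>> jog_arm --moves '[{"linear": [0,0,0],"rotation": [0,0,0],"gripper": 6},{"linear": [0,0,0],"rotation": [0,0,0],"gripper": 6},{"linear": [0,0,-1],"rotation": [0,0,0],"gripper": 6},{"linear": [0,0,-3],"rotation": [0,0,-0.1],"gripper": 9},{"linear": [0,0,-6],"rotation": [0,0,-0.2],"gripper": 9},{"linear": [0,0,-8.5],"rotation": [0,0,-0.32],"gripper": 9},{"linear": [0,0,-8.5],"rotation": [0,0,-0.44],"gripper": 9},{"linear": [0,0,-8.5],"rotation": [0,0,-0.56],"gripper": 9}]'

```text
clock: 8.77
ee_pos: [0.543, -0.2067, 0.2216]
orientation: [[0.923, -0.385, 0.004], [-0.385, -0.923, -0.002], [0.004, -0.0, -1.0]]
ft_force: [0.1, 0.1, -0.4]
gripper_width: 0.0847
finger_force: 0.0
```

>>> jog_arm --moves '[{"linear": [0,0,0],"rotation": [0,0,-0.505],"gripper": 9},{"linear": [0,0,0],"rotation": [0,0,-0.505],"gripper": 9},{"linear": [0,0,0],"rotation": [0,0,-0.505],"gripper": 9},{"linear": [0,0,0],"rotation": [0,0,-0.505],"gripper": 9},{"linear": [0,0,0],"rotation": [0,0,-0.505],"gripper": 9},{"linear": [0,0,0],"rotation": [0,0,-0.505],"gripper": 9}]'

```text
clock: 9.27
ee_pos: [0.5419, -0.2064, 0.2192]
orientation: [[0.995, 0.1, 0.0], [0.1, -0.995, -0.0], [0.0, 0.0, -1.0]]
ft_force: [0.4, -0.2, 0.4]
gripper_width: 0.09
finger_force: 0.0
```

Run:
```python
from h import *
goto([.5425,-.2055,.12],6)
im,d,K,T=grab("wrist"); np.savez("w4",im=im,d=d,K=K,T=T)
cv2.imwrite("pics/w4.png",cv2.resize(im[120:270,156:356],(800,600),interpolation=cv2.INTER_CUBIC))
```

```text
t 9.27 at [ 0.5419 -0.2064  0.2192] F [ 0.4 -0.2  0.4] q7 -66.5 w 0.09002324441659702
lin [ 0.07 -0.09  9.92] yaw 5.74
rot [ 0.0002 -0.0002 -0.0045]
```

View pics/w4.png

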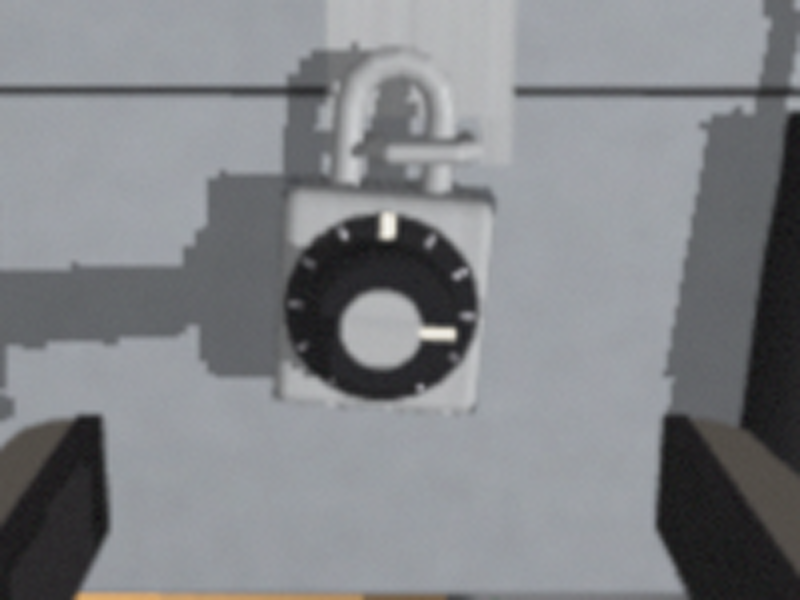

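The line rests in the third notch, at (437,333) with the index at (388,227). The lock has twisted a few degrees clockwise. I'll work out the body centre and grip it.

Run:
```python
from h import *
z=np.load("w4.npz");K,T=z["K"],z["T"]
f=lambda u,v:(u/4+156,v/4+120)
for n,u,v,h in[("cap",381,330,.123),("plate",383,306,.1075),("TL",288,187,.106),("TR",495,197,.106),("BR",476,408,.106),("BL",278,398,.106),("stL",365,151,.1035),("stR",480,147,.1035)]: print(n,pt(*f(u,v),None,K,T,h).round(4))
p=pt(*f(381,330),None,K,T,.123)
goto([p[0],p[1],.108],6)
```

```text
cap [ 0.5427 -0.2066  0.123 ]
plate [ 0.5439 -0.207   0.1075]
TL [ 0.5698 -0.1822  0.106 ]
TR [ 0.5723 -0.2303  0.106 ]
BR [ 0.5198 -0.2323  0.106 ]
BL [ 0.5176 -0.1838  0.106 ]
stL [ 0.5796 -0.1992  0.1035]
stR [ 0.5831 -0.2256  0.1035]
t 9.32 at [ 0.5419 -0.2064  0.2191] F [-0.8  0.1 -0.1] q7 -66.5 w 0.08976623837387805
lin [ 0.08  0.03 11.11] yaw 5.73
rot [ 0.0003 -0.0001 -0.0047]
```

>>> jog_arm --moves '[{"linear": [0.2,0,4],"rotation": [0,0,0.02],"gripper": 9},{"linear": [0.2,0,8],"rotation": [0,0,0.02],"gripper": 9},{"linear": [0.2,0,10],"rotation": [0,0,0.02],"gripper": 9},{"linear": [0.2,0,11],"rotation": [0,0,0.02],"gripper": 9},{"linear": [0.2,0,11],"rotation": [0,0,0.02],"gripper": 9},{"linear": [0.2,0,11],"rotation": [0,0,0.02],"gripper": 9}]'

```text
clock: 9.82
ee_pos: [0.5445, -0.206, 0.1092]
orientation: [[0.997, 0.082, 0.001], [0.082, -0.997, -0.0], [0.0, 0.0, -1.0]]
ft_force: [0.3, -0.1, 1.5]
gripper_width: 0.0902
finger_force: 0.0
```

>>> jog_arm --moves '[{"linear": [0,0,0],"rotation": [0,0,0],"gripper": 4},{"linear": [0,0,0],"rotation": [0,0,0],"gripper": 4},{"linear": [0,0,0],"rotation": [0,0,0],"gripper": 4},{"linear": [0,0,0],"rotation": [0,0,0],"gripper": 4},{"linear": [0,0,0],"rotation": [0,0,0],"gripper": 4},{"linear": [0,0,0],"rotation": [0,0,0],"gripper": 4},{"linear": [0,0,0],"rotation": [0,0,0],"gripper": 4}]' --squeeze 35

```text
clock: 10.4
ee_pos: [0.5441, -0.2059, 0.1091]
orientation: [[0.996, 0.084, 0.0], [0.084, -0.996, -0.0], [0.0, 0.0, -1.0]]
ft_force: [-0.0, -0.3, 0.5]
gripper_width: 0.0502
finger_force: 34.4
```

>>> jog_arm --moves '[{"linear": [0,0,-0.15],"rotation": [0,0,0],"gripper": 4},{"linear": [-0.5,0,-0.15],"rotation": [0,0,0],"gripper": 4},{"linear": [-1,0,-0.15],"rotation": [0,0,0],"gripper": 4},{"linear": [-1.5,0,-0.15],"rotation": [0,0,0],"gripper": 4},{"linear": [-2,0,-0.15],"rotation": [0,0,0],"gripper": 4},{"linear": [-2.5,0,-0.15],"rotation": [0,0,0],"gripper": 4},{"linear": [-2.8,0,-0.15],"rotation": [0,0,0],"gripper": 4},{"linear": [-2.8,0,-0.15],"rotation": [0,0,0],"gripper": 4}]'

```text
clock: 11.07
ee_pos: [0.5151, -0.2072, 0.1102]
orientation: [[0.996, 0.085, -0.001], [0.085, -0.996, 0.001], [-0.001, -0.001, -1.0]]
ft_force: [0.7, 4.0, -5.2]
gripper_width: 0.05
finger_force: 34.2
```

>>> jog_arm --moves '[{"linear": [-0.2,0,0],"rotation": [0,0,0],"gripper": 4},{"linear": [-0.35,0,0],"rotation": [0,0,0],"gripper": 4},{"linear": [-0.5,0,0],"rotation": [0,0,0],"gripper": 4},{"linear": [-0.5,0,0],"rotation": [0,0,0],"gripper": 4}]'

```text
clock: 11.4
ee_pos: [0.5118, -0.2075, 0.1104]
orientation: [[0.996, 0.085, 0.001], [0.085, -0.996, 0.001], [0.001, -0.001, -1.0]]
ft_force: [3.3, 4.7, -5.6]
gripper_width: 0.0501
finger_force: 34.2
```

>>> jog_arm --moves '[{"linear": [-0.2,0,0],"rotation": [0,0,0],"gripper": 4},{"linear": [-0.4,0,0],"rotation": [0,0,0],"gripper": 4},{"linear": [-0.4,0,0],"rotation": [0,0,0],"gripper": 4}]'

```text
clock: 11.65
ee_pos: [0.5104, -0.2082, 0.1112]
orientation: [[0.996, 0.085, 0.007], [0.085, -0.996, -0.001], [0.007, 0.001, -1.0]]
ft_force: [8.9, 4.6, -6.9]
gripper_width: 0.05
finger_force: 34.6
```

Run:
```python
from h import *
goto([.55,-.2065,.11],6)
im,d,K,T=grab("wrist"); np.savez("w5",im=im,d=d,K=K,T=T)
cv2.imwrite("pics/w5.png",cv2.resize(im[120:270,156:356],(800,600),interpolation=cv2.INTER_CUBIC))
```

```text
t 11.65 at [ 0.5104 -0.2082  0.1112] F [ 8.9  4.6 -6.9] q7 -66.0 w 0.050008768091344274
lin [3.96 0.17 0.15] yaw 4.9
rot [ 0.0012 -0.0066 -0.0193]
```

View pics/w5.png

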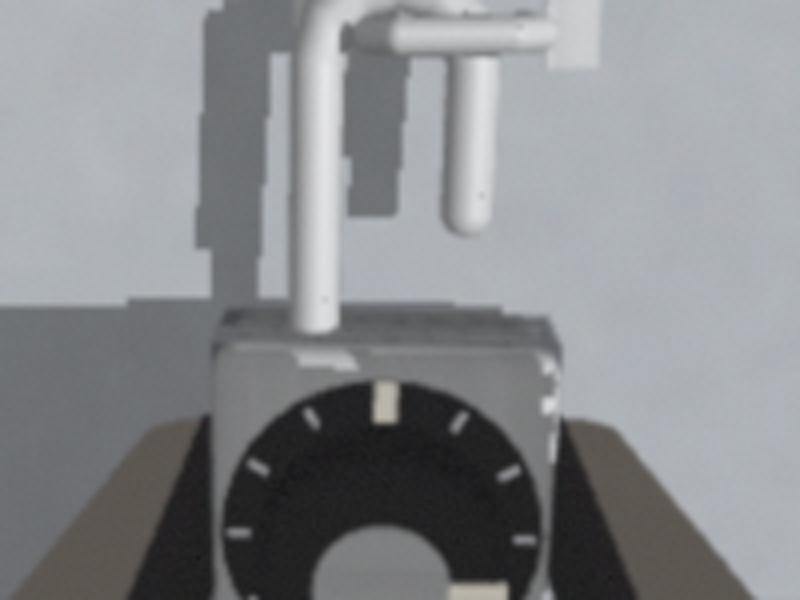

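The shackle is fully open, with its bow against the staple leg at (375,35) and the toe end at (467,235). Next: forward 39.5 mm commanded, then check.

>>> jog_arm --moves '[{"linear": [1,0,0],"rotation": [0,0,0],"gripper": 4},{"linear": [2,0,0],"rotation": [0,0,0],"gripper": 4},{"linear": [3,0,0],"rotation": [0,0,0],"gripper": 4},{"linear": [3.7,0,0],"rotation": [0,0,0],"gripper": 4},{"linear": [3.95,0,0],"rotation": [0,0,0],"gripper": 4},{"linear": [3.95,0,0],"rotation": [0,0,0],"gripper": 4},{"linear": [3.95,0,0],"rotation": [0,0,0],"gripper": 4}]'

```text
clock: 12.28
ee_pos: [0.5461, -0.2057, 0.11]
orientation: [[0.996, 0.084, -0.001], [0.084, -0.996, -0.0], [-0.001, -0.0, -1.0]]
ft_force: [0.2, -0.0, -3.8]
gripper_width: 0.05
finger_force: 34.7
```

Run:
```python
from h import *
goto([.5468,-.2051,.1106],6)
im,d,K,T=grab("wrist"); np.savez("w6",im=im,d=d,K=K,T=T)
cv2.imwrite("pics/w6.png",cv2.resize(im[120:270,156:356],(800,600),interpolation=cv2.INTER_CUBIC))
```

```text
t 12.28 at [ 0.5461 -0.2057  0.11  ] F [ 0.2 -0.  -3.8] q7 -67.5 w 0.05000596566812356
lin [ 0.08 -0.06 -0.06] yaw 4.8
rot [-0.0001  0.0011 -0.021 ]
```

View pics/w6.png

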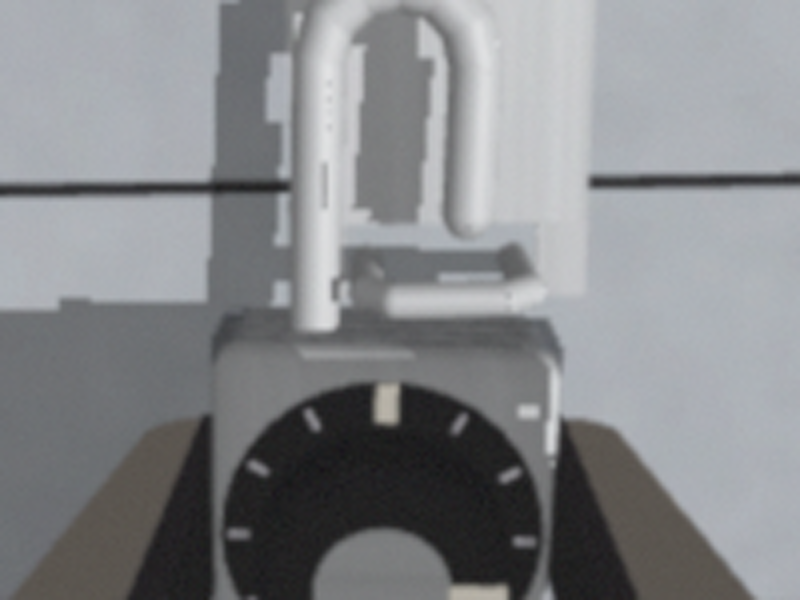

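The staple sits in the gap between the body face and the toe end (467,235). Now I'll slide towards lock +y (tool -y).

>>> jog_arm --moves '[{"linear": [0,-0.7,0],"rotation": [0,0,0],"gripper": 4},{"linear": [0,-1.4,0],"rotation": [0,0,0],"gripper": 4},{"linear": [0,-2.1,0],"rotation": [0,0,0],"gripper": 4},{"linear": [0,-2.8,0],"rotation": [0,0,0],"gripper": 4},{"linear": [0,-3.5,0],"rotation": [0,0,0],"gripper": 4},{"linear": [0,-3.8,0],"rotation": [0,0,0],"gripper": 4},{"linear": [0,-3.8,0],"rotation": [0,0,0],"gripper": 4}]'

```text
clock: 12.92
ee_pos: [0.5434, -0.1662, 0.1104]
orientation: [[0.996, 0.086, 0.0], [0.086, -0.996, 0.0], [0.0, -0.0, -1.0]]
ft_force: [-0.2, 0.7, -3.2]
gripper_width: 0.0497
finger_force: 34.7
```

>>> jog_arm --moves '[{"linear": [0,0,-0.5],"rotation": [0,0,0],"gripper": 4},{"linear": [0,0,-1],"rotation": [0,0,0],"gripper": 4},{"linear": [0,0,-2],"rotation": [0,0,0],"gripper": 4}]'

```text
clock: 13.17
ee_pos: [0.5427, -0.1681, 0.1303]
orientation: [[0.997, 0.083, -0.002], [0.083, -0.997, 0.0], [-0.002, -0.0, -1.0]]
ft_force: [-0.1, -0.1, -4.1]
gripper_width: 0.0498
finger_force: 34.7
```

Free, with only the lock's weight on the wrist. Lifting another 13 cm.

>>> jog_arm --moves '[{"linear": [0,0,-3],"rotation": [0,0,0],"gripper": 4},{"linear": [0,0,-6],"rotation": [0,0,0],"gripper": 4},{"linear": [0,0,-9],"rotation": [0,0,0],"gripper": 4},{"linear": [0,0,-12],"rotation": [0,0,0],"gripper": 4},{"linear": [0,0,-13],"rotation": [0,0,0],"gripper": 4},{"linear": [0,0,-13],"rotation": [0,0,0],"gripper": 4},{"linear": [0,0,-13],"rotation": [0,0,0],"gripper": 4},{"linear": [0,0,-13],"rotation": [0,0,0],"gripper": 4}]'

```text
clock: 13.83
ee_pos: [0.542, -0.1675, 0.2583]
orientation: [[0.996, 0.084, -0.004], [0.084, -0.996, 0.001], [-0.003, -0.001, -1.0]]
ft_force: [0.3, 0.2, -4.7]
gripper_width: 0.05
finger_force: 34.7
```

Run:
```python
from h import *
im,d,K,T=grab("wrist"); a=im[120:270,156:356]
im2,d2,K2,T2=grab("side")
cv2.imwrite("pics/end.png",np.hstack([cv2.resize(a,(400,300)),cv2.resize(im2[130:310,50:370],(400,300))]))
goto([.5,-.2,.26],6)
```

```text
t 13.93 at [ 0.5422 -0.1674  0.2581] F [-0.5 -0.  -4.3] q7 -71.2 w 0.049868026584395986
lin [-4.48  2.89 -0.17] yaw 4.81
rot [-0.0013  0.0038 -0.0208]
```

View pics/end.png

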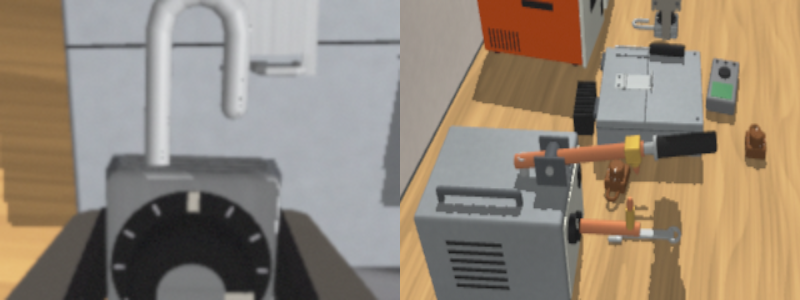

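The lock is held with its shackle open and the toe at (235,105), well above the housing. The lever is up and the other things haven't moved.

```bash
python3 -c "
from bench import *
print(hand_in())"
```

```text
the job is handed in; nothing more can be done
None
```

The job is handed in at about 14 s: the lever was pressed to its stop and sprang back, the dial was set to the third click, and the lock is off the staple, held shackle open and dial up about 15 cm clear of the housing; `hand_in()` returned no verdict.

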